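# Shut and latch the sample tray

## Robot

A 6-joint arm with a two-finger parallel gripper is mounted at the origin on the work surface; the furniture and walls round the work are solid. World frame = base frame: x ahead of the robot, y to its left, z up, the work surface at z = 0. Lengths are in m, angles in rad, forces in N, time in s.
With the tool pointing down it reaches from about 0.325 to 0.85 m from the base axis. Payload 15.5 kg.
Tool frame: the origin (TCP) lies at the very end of the fingers, on their centre line; the grasp point (between the pads) lies 19 mm behind it; z points along the fingers, y is the line along which they close (so a half turn about z gives the same grasp; the last joint's range is limited). The gripper opens to 91 mm and grips with 3 to 60 N. Pads are 32 mm wide; open, the fingers measure 118 mm over their backs; the gripper's body (76 mm by 178 mm) begins 60 mm behind the grasp point.
Start: joints at [-1.198, 0.494, 1.345, -0, 1.302, -0.096], TCP at [0.282, -0.558, 0.214] pointing down, gripper open.
Joint ranges: [-2.91, 2.91], [-0.82, 2.16], [0.22, 2.67], [-1.22, 4.37], [0.12, 2.79], [-3.08, 3.08]. Speed limits (rad/s): [1.89, 1.89, 2.57, 3.01, 3.01, 3.01].

## Interface

Orientations are given as a 3x3 rotation matrix whose columns are the frame's x, y, z axes.
In Python, from plant import ctrl, cams gives the robot as it stands. Calls block until the motion is done:
- ctrl.move_to(position, orientation): joint-space move of the TCP to a pose.
- ctrl.movel(position, vel=0.15, frame=None, guard=None): straight line of the TCP; frame=None keeps the orientation; vel is the mean speed in m/s. With guard (N) it stops when the force on the tool has changed by that much, and returns True; else False.
- ctrl.move_j(angles): joint-space move.
- ctrl.set_gripper(opening, squeeze=None): opening from 0.0 (shut) to 1.0 (fully open); squeeze is the grip in N (None keeps the last); returns when the fingers have stopped.
- ctrl.sleep(seconds).
- ctrl.inverse_kinematics(position, orientation): joint angles nearest the present ones, or None.
- cams.capture(name): name is "side" or "top"; returns the picture (384x512x3 uint8, red, green, blue); there is no depth.
- cams.get_calibration(name): a dict with "camera_matrix" (3x3 intrinsics, pixels), "world_from_camera" (4x4, takes a point from camera to world coordinates). Camera axes: x right, y up, looking along -z (the intrinsics and any distortion apply to the point x, -y, -z); pixel columns grow to the right and rows downward; lengths in m; the calibration is good to about 2 mm. A picture is of the moment at which its call begins. get_calibration takes no time and is no camera call.
A pose or a line that the arm cannot do raises ctrl.MotionError and nothing moves.
- ctrl.finish_job(): hands the job in; it is judged then, once.
Readings, each from a call of its own:
- ctrl.current_time(): time.
- ctrl.current_joints(): joint angles.
- ctrl.current_dq(): joint speeds.
- ctrl.current_joint_efforts(): joint torques, N m.
- ctrl.current_tcp_pos(): TCP position.
- ctrl.current_tool_rot(): TCP orientation.
- ctrl.current_contact_force(): force on the tool from outside, world axes, zero at the start.
- ctrl.current_torque(): the same for the moment, N m.
- ctrl.current_opening(): opening from 0.0 (shut) to 1.0 (fully open).
- ctrl.current_gripper_force(): force on a finger pad.
Only numpy, scipy, OpenCV 4.12 (cv2) and the standard library are available. Lean on these libraries where they do the work, as an engineer would, in place of code of your own. Each camera call takes 0.05 s, during which the arm holds its last target. There are 200 camera calls.

## Task

Shut the sample tray for the courier: lift the steel latch bar by its red ball, slide the tray into its white dock with the bar held up until it presses on the sprung buffer, then let the bar drop over the keeper tooth so that the tooth sits fully in the bar's notch, and let go. Feel for the place rather than forcing anything: push gently (the buffer must not be rammed, the bar must not be pressed or driven hard against the tooth), and leave the other things on the desk where they are.

Things in the scene. Friction and masses are not known exactly. Their poses are not given: they have to be found in the camera images.
- dock: Fixed dock on the desk: grey base plate 124 x 320 x 10 mm, two rails, white hood (84 mm wide, top 58 mm above the desk). Origin on the desk, mid-way between the rails. +y is the way the tray slides shut (into the hood), +z up; the -x side faces the robot and carries the latch, all of which lies in the plane x = -52 mm. Force over 22 N between tray and dock counts as rammed.
- slot_mid (a point): Middle of the slot in which the keeper is clamped (at tooth-top height, 48 mm above the desk). The keeper is a dark steel block with an upright steel tooth 8 mm long in y. The tooth's centre lies d away from this point along the dock's y; d is anywhere from -15 to +15 mm and is NOT reported: it must be felt or seen.
- buffer_nominal (a point): Where the black rubber tip of the buffer would be if d were 0. The buffer is a sprung rod, 13 mm across at the tip, 22 mm above the desk, that points to the dock's -y; it sits on the keeper, so its tip is shifted by the same d. It yields 2 N per mm, for 12 mm. Nothing else stops the tray within its useful travel.
- tray (a joint): Slide of the sample tray (blue front plate 106 mm wide, white tray, three tubes) along dock +y, m: 0 = out, grows as it shuts. It stays where left (friction 1.5 N, more when moved fast). The plate meets the buffer at 0.0985 + d. The bar can drop home between 0.100 + d and 0.105 + d (3 to 13 N on the buffer; 7 to 9 N is best). Short of this the nose lands on the tooth, beyond it the shoulder does.
- latch_bar (a joint): Hinge of the steel latch bar on the tray, rad: 0 = level (its rest, also when seated in the notch), positive = free end lifted, up to 0.6. Falls by its own weight (about 0.2 kg). Over 0.10 clears the tooth (0.2 is comfortable); lying on top of the tooth it reads about 0.09. Over 15 N between bar and tooth counts as forced. Once latched the buffer's 3 N holds the nose against the tooth.
- latch_hinge (a point): Hinge axis of the latch bar (parallel to the dock's x), on the tray's front plate, 56 mm above the desk; at x = -52 mm and y = -120 mm + tray slide in dock axes. The bar is 8 mm thick and runs from here to the dock's +y.
- latch_nose (a point): Middle of the nose's lower edge. Under the bar are the nose (130 to 160 mm from the hinge) and a rear shoulder (104 to 117 mm), and between them the 13 mm notch for the 8 mm tooth; both reach 20 mm below hinge level, 12 mm below the tooth's top. With the bar down the nose runs square against the tooth and blocks the tray.
- latch_ball (a point): Centre of the red ball, 20 mm in diameter, on a 7 mm stem on the latch bar: the handle for lifting the bar and for pushing the tray. 100 mm from the hinge along the bar and 42 mm above the bar's middle line; 98 mm above the desk while the bar is down. Fingers fit on its -x and +x sides (dock axes) from above; the hood's top is 40 mm lower.
- self_inking_stamp: Bystander: red self-inking stamp, 45 x 71 x 66 mm, origin under its middle.
- correction_fluid: Bystander: small white bottle with blue cap, 30 x 30 x 72 mm, origin under its middle.
- glue_stick: Bystander: glue stick with green cap, 24 x 24 x 96 mm, origin under its middle.
- lancet_box: Bystander: white and red carton, 60 x 90 x 45 mm, on the pile of ledgers, origin under its middle.
- stapler: Bystander: dark blue stapler, 32 x 128 x 46 mm, origin under its middle.

How it is judged:
By the outcome, as a careful person would: the job done as asked, in the order asked, and still so for the second after the job is handed in, with the robot touching nothing.
It also fails if it takes over 61 s, if anything falls off the work surface, if the arm or the gripper's body presses on something with over 40 N, if the wrist force passes 120 N, or if a joint passes its speed limit or range.

## Working session

There is one attempt and no reset: what is moved stays moved. The work goes in short steps, each a Python script; the robot and the scene stay as the last script left them, time stands still between calls to the robot, and variables do not carry over. Pictures are saved under pics/ and viewed, at most 10 in all, crops included, and the job is handed in when it is done.

```bash
mkdir -p pics; ls; python3 - <<'E'
from plant import ctrl,cams
import cv2
for n in("side","top"):
    im=cams.capture(n); cv2.imwrite(f"pics/{n}0.png",im[:,:,::-1])
    c=cams.get_calibration(n); print(n,c)
print(ctrl.current_time())
E
```

```text
pics
side {'camera_matrix': array([[497.99454769,   0.        , 257.34160694],
       [  0.        , 497.99454769, 182.11405548],
       [  0.        ,   0.        ,   1.        ]]), 'world_from_camera': array([[ 0.99820273, -0.02410696,  0.05486487,  0.4631902 ],
       [ 0.0569831 ,  0.66525979, -0.74443424, -1.06925456],
       [-0.01855334,  0.74622267,  0.66543783,  1.00599757],
       [ 0.        ,  0.        ,  0.        ,  1.        ]])}
top {'camera_matrix': array([[429.66480555,   0.        , 247.22134533],
       [  0.        , 429.66480555, 186.4780425 ],
       [  0.        ,   0.        ,   1.        ]]), 'world_from_camera': array([[-0.10090447,  0.97365406, -0.20448975,  0.18123346],
       [-0.99488629, -0.09783547,  0.02508966, -0.01207049],
       [ 0.0044223 ,  0.2059757 ,  0.97854711,  1.22024636],
       [ 0.        ,  0.        ,  0.        ,  1.        ]])}
0.1
```

View pics/side0.png

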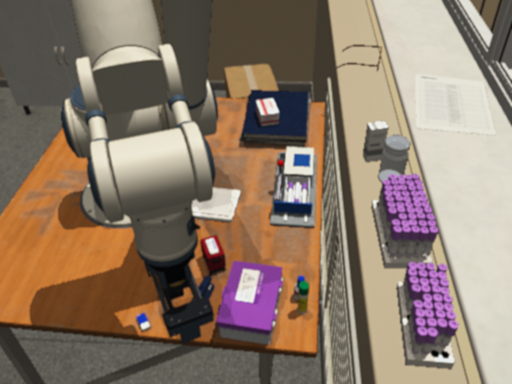

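View pics/top0.png

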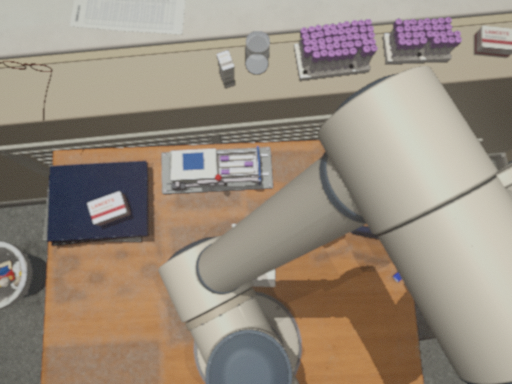

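The side view shows the dock at about (293,187), with its hood at the far end. The top view shows it at about (217,170), with the ball near (219,178). I'll zoom both crops to get features.

```bash
cat > h.py <<'E'
import numpy as np,cv2
from plant import ctrl,cams
def ray(n,u,v):
    c=cams.get_calibration(n);K=c["camera_matrix"];T=c["world_from_camera"]
    d=T[:3,:3]@np.array([(u-K[0,2])/K[0,0],-(v-K[1,2])/K[1,1],-1]);return T[:3,3],d/np.linalg.norm(d)
def onz(n,u,v,z):
    o,d=ray(n,u,v);return o+d*(z-o[2])/d[2]
def two(a,b):
    (o1,d1),(o2,d2)=ray("side",*a),ray("top",*b)
    s=np.linalg.lstsq(np.c_[d1,-d2],o2-o1,rcond=None)[0]
    p,q=o1+s[0]*d1,o2+s[1]*d2;return (p+q)/2,np.linalg.norm(p-q)
def proj(n,p):
    c=cams.get_calibration(n);K=c["camera_matrix"];T=c["world_from_camera"]
    q=T[:3,:3].T@(np.asarray(p)-T[:3,3]);return K[0,0]*q[0]/-q[2]+K[0,2],K[1,1]*-q[1]/-q[2]+K[1,2]
def red(n,box):
    im=cams.capture(n).astype(int);x0,y0,x1,y1=box;r=im[y0:y1,x0:x1]
    w=np.clip(r[:,:,0]-np.maximum(r[:,:,1],r[:,:,2])-50,0,None).astype(float)
    y,x=np.mgrid[y0:y1,x0:x1];s=w.sum();return ((w*x).sum()/s,(w*y).sum()/s,(w>0).sum()) if s>0 else None
E
python3 - <<'E'
from h import *
a=red("side",(265,145,320,230));b=red("top",(160,145,275,195));print(a,b)
print(two(a[:2],b[:2]),onz("side",*a[:2],.098),onz("top",*b[:2],.098))
s=cv2.imread("pics/side0.png")[140:230,262:325];t=cv2.imread("pics/top0.png")[143:197,155:277]
cv2.imwrite("pics/crops.png",np.hstack([cv2.resize(s,(378,540),interpolation=2),cv2.copyMakeBorder(cv2.resize(t,(420,186),interpolation=2),0,354,0,0,0)]))
E
```

```text
(np.float64(297.46559147631905), np.float64(189.02101729548275), np.int64(719)) (np.float64(217.6713164777681), np.float64(176.94507410636442), np.int64(30))
(array([ 0.4900467 ,  0.04265697, -0.01708403]), np.float64(0.025451870507175112)) [ 0.49790736 -0.07744488  0.098     ] [0.44965611 0.03534349 0.098     ]
```

View pics/crops.png

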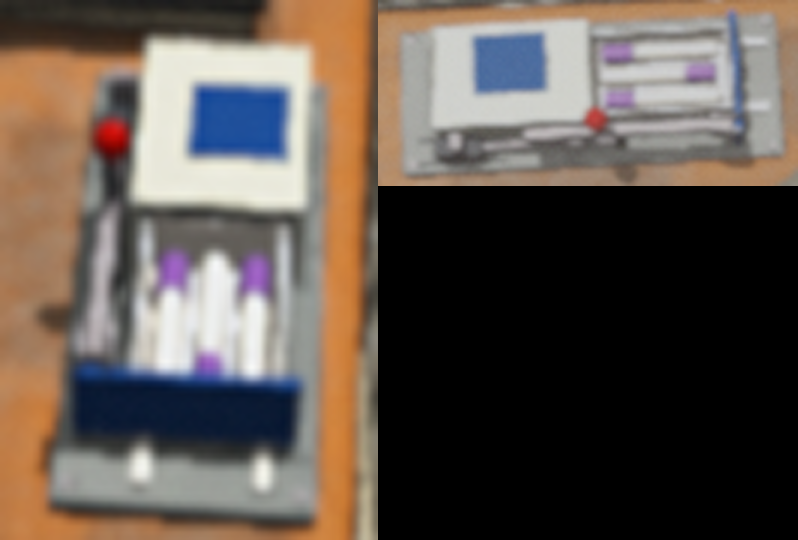

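Ball: side at about (280.7,163), top at about (218.4,177.6). The plate corners are visible in both views. Next I'll refine the ball and get yaw from the plate and hood.

```bash
python3 - <<'E'
from h import *
a=red("side",(274,155,287,171));b=red("top",(210,170,226,185));print(a,b)
print(two(a[:2],b[:2]),onz("side",*a[:2],.098),onz("top",*b[:2],.098))
k=122/420
C=[onz("top",155+(x-378)*k,143+y*54/186,.01)[:2] for x,y in[(402,33),(775,14),(783,153),(405,174)]]
D=[onz("side",262+x/6,140+y/6,.01)[:2] for x,y in[(100,75),(50,510),(315,520),(325,85)]]
for n,P in(("top",C),("side",D)):
    P=np.array(P);print(n,P.round(4).tolist(),[np.linalg.norm(P[i]-P[i-1]).round(4) for i in range(4)],[np.degrees(np.arctan2(*(P[i]-P[i-1])[::-1])).round(1) for i in range(4)],P.mean(0))
# hood top z=.058: white mask minAreaRect incl. the blue label
for n,(x0,y0,x1,y1) in(("top",(165,145,219,185)),("side",(283,143,318,177))):
    im=cams.capture(n)[y0:y1,x0:x1].astype(int)
    m=((im.min(2)>190)).astype('u1');cs=max(cv2.findContours(m,0,1)[0],key=cv2.contourArea)
    p=np.array([onz(n,x0+q[0][0],y0+q[0][1],.058)[:2] for q in cs])
    r=cv2.minAreaRect((p*1000).astype('f4'));print(n,r)
# blue plate mask in top, and top edge in side
im=cams.capture("top")[143:190,250:275].astype(int);m=(im[:,:,2]-im[:,:,0]>35);y,x=np.nonzero(m);print(len(x))
if len(x): print("bluetop",[onz("top",250+x[i],143+y[i],.06)[:2].round(4) for i in(y.argmin(),y.argmax())])
E
```

```text
(np.float64(280.1709677419355), np.float64(162.10230414746545), np.int64(41)) (np.float64(217.66521739130434), np.float64(176.94347826086957), np.int64(30))
(array([0.44923671, 0.03526699, 0.09789855]), np.float64(0.0008939407082978723)) [0.44881553 0.0349232  0.098     ] [0.44966212 0.03535937 0.098     ]
top [[0.5599, 0.1947], [0.545, -0.1225], [0.4241, -0.1156], [0.4378, 0.1996]] [np.float64(0.1221), np.float64(0.3176), np.float64(0.1211), np.float64(0.3155)] [np.float64(-2.3), np.float64(-92.7), np.float64(176.7), np.float64(87.5)] [0.49168648 0.03905427]
side [[0.4415, 0.1903], [0.4267, -0.1299], [0.5471, -0.1314], [0.5614, 0.1858]] [np.float64(0.12), np.float64(0.3206), np.float64(0.1204), np.float64(0.3175)] [np.float64(177.8), np.float64(-92.6), np.float64(-0.7), np.float64(87.4)] [0.49416798 0.02869622]
top ((503.824951171875, 102.73967742919922), (123.10710906982422, 81.68254852294922), 87.20986938476562)
side ((503.115234375, 96.83949279785156), (122.56137084960938, 80.40868377685547), 88.58967590332031)
50
bluetop [array([ 0.5339, -0.0807]), array([ 0.4415, -0.0764])]
```

Ball at (0.4492, 0.0353, 0.098) agrees across both views, with the expected height and a 51 mm offset from the hood axis. Dock +y points at about 87.4°. Next: approach and grasp.

```bash
cat >> h.py <<'E'
ya=np.radians(87.4);Y=np.array([np.cos(ya),np.sin(ya),0]);X=np.array([Y[1],-Y[0],0]);Z=np.array([0,0,1.])
B0=np.array([.4492,.0353,.098])
def st(m=""):
    f=ctrl.current_contact_force();p=ctrl.current_tcp_pos()+.019*Z-B0
    print(m,"t%.2f"%ctrl.current_time(),"p(mm) x%.1f y%.1f z%.1f"%tuple(1e3*np.array([p@X,p@Y,p[2]])),"F x%.1f y%.1f z%.1f"%(f@X,f@Y,f[2]),"op%.3f gf%.1f"%(ctrl.current_opening(),ctrl.current_gripper_force()),flush=True)
E
python3 - <<'E'
from h import *
print(ctrl.current_tool_rot().round(2).tolist())
R=[np.c_[np.cross(s*X,-Z),s*X,-Z] for s in(1,-1)]
tgt=B0-.019*Z
js=[ctrl.inverse_kinematics(tgt+.1*Z,r) for r in R];print(js)
q=ctrl.current_joints();i=int(np.argmin([9 if j is None else np.abs(np.array(j)-q)[5] for j in js]))
np.save("R.npy",R[i])
ctrl.set_gripper(.6,20)
ctrl.move_to(tgt+.08*Z,R[i]);st()
print(ctrl.movel(tgt,vel=.08,guard=4));st("down")
cv2.imwrite("pics/g_side.png",cv2.resize(cams.capture("side")[100:250,220:370,::-1],(600,600),interpolation=2))
E
```

```text
[[0.89, 0.45, -0.0], [0.45, -0.89, 0.0], [0.0, -0.0, -1.0]]
[array([-5.42383210e-02,  2.96248721e-01,  1.80340311e+00, -4.44089210e-16,
        1.04194082e+00, -8.85976043e-03]), None]
 t3.38 p(mm) x0.4 y-0.6 z80.1 F x-0.3 y-0.6 z0.3 op0.601 gf0.0
False
down t4.53 p(mm) x0.3 y-0.0 z0.3 F x0.3 y0.6 z-0.1 op0.603 gf0.0
```

View pics/g_side.png

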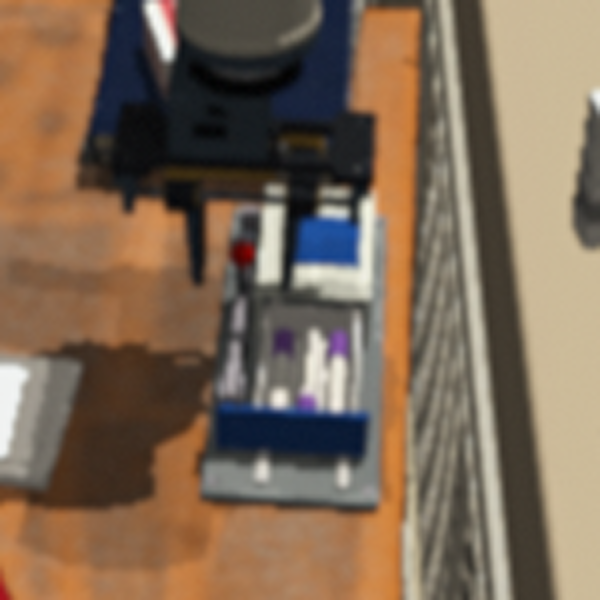

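The ball (243,252) sits between the fingers (about 197 and 290), centred. Next I'll close and lift along the hinge arc.

```bash
cat >> h.py <<'E'
def arc(th): # ball offset (y,z) from its rest for bar angle th
    return (.1*np.cos(th)-.042*np.sin(th)-.1, .1*np.sin(th)+.042*np.cos(th)-.042)
def goto(C,s,th,vel,guard=None): # C: gripped centre at rest, s: tray travel
    dy,dz=arc(th);return ctrl.movel(C+(s+dy)*Y+dz*Z-.019*Z,vel=vel,frame=np.load("R.npy"),guard=guard)
E
python3 - <<'E'
from h import *
ctrl.set_gripper(0,20);st("grip")
C=ctrl.current_tcp_pos()+.019*Z;np.save("C.npy",C);
for th in(.05,.1,.15,.2,.22):
    g=goto(C,0,th,.03,12);st(f"th{th} {g}")
cv2.imwrite("pics/l_side.png",cv2.resize(cams.capture("side")[130:230,250:350,::-1],(600,600),interpolation=2))
E
```

```text
grip t5.23 p(mm) x-0.4 y0.0 z-0.0 F x-2.2 y-0.4 z1.7 op0.201 gf20.0
th0.05 False t5.57 p(mm) x-0.4 y-2.3 z5.0 F x-0.7 y0.9 z-2.4 op0.204 gf20.0
th0.1 False t5.90 p(mm) x-0.4 y-4.8 z9.9 F x-1.9 y0.9 z-2.7 op0.203 gf20.0
th0.15 False t6.23 p(mm) x-0.4 y-7.5 z14.6 F x-2.3 y-0.0 z-2.9 op0.198 gf20.0
th0.2 False t6.57 p(mm) x-0.4 y-10.4 z19.1 F x-1.1 y1.6 z-2.3 op0.198 gf20.0
th0.22 False t6.82 p(mm) x-0.4 y-11.6 z20.8 F x-2.1 y0.2 z-3.0 op0.201 gf20.0
```

View pics/l_side.png

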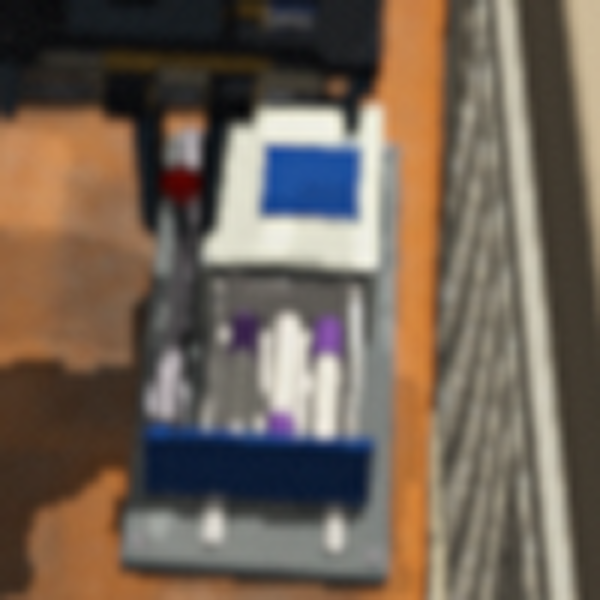

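Bar lifted with the tray unmoved (ball at (180,180), weight about 2.5 N on the tool). Now slide in.

```bash
cat >> h.py <<'E'
def F(n=10):
    v=[]
    for _ in range(n): v.append(ctrl.current_contact_force());ctrl.sleep(.01)
    f=np.mean(v,0);return np.array([f@X,f@Y,f[2]])
E
python3 - <<'E'
from h import *
C=np.load("C.npy");S=0
for s in(.03,.06,.075):
    g=goto(C,s,.22,.05,8);st(f"s{s} {g}");print(F())
    if g: break
else:
  while s<.118:
    s+=.002;g=goto(C,s,.22,.02,8);f=F();print("s%.3f"%s,g,f.round(1),flush=True)
    if g or f[1]<-4.5: break
st();print(s)
E
```

```text
s0.03 True t7.15 p(mm) x-0.6 y-6.6 z20.4 F x2.1 y2.6 z-1.2 op0.201 gf20.0
[ 2.5133587   2.03947833 -1.48070111]
 t7.23 p(mm) x-0.6 y-7.0 z20.3 F x4.1 y1.6 z-1.5 op0.201 gf20.0
0.03
```

```bash
python3 - <<'E'
from h import *
C=np.load("C.npy")
for s in(.007,.010,.015,.02):
    g=goto(C,s,.22,.02,10);f=F();st(f"s{s} {g} {f.round(1)}")
    if g: break
E
```

```text
s0.007 False [ 0.7 -0.5 -3.3] t7.62 p(mm) x-0.5 y-4.6 z20.7 F x0.7 y-0.9 z-2.6 op0.201 gf20.0
s0.01 False [ 0.5 -0.5 -3.3] t8.00 p(mm) x-0.5 y-1.4 z20.8 F x0.4 y-0.7 z-2.9 op0.198 gf20.0
s0.015 False [-0.6  1.3 -2. ] t8.48 p(mm) x-0.4 y3.7 z20.8 F x-0.9 y1.7 z-2.0 op0.201 gf20.0
s0.02 False [-0.6  1.4 -2.2] t8.97 p(mm) x-0.4 y8.6 z20.8 F x-0.4 y1.0 z-2.3 op0.199 gf20.0
```

Moves freely; the earlier trip was an acceleration transient. Continuing at a slower pace.

```bash
python3 - <<'E'
from h import *
C=np.load("C.npy")
for s in(.045,.07):
    g=goto(C,s,.22,.03,12);f=F();st(f"s{s} {g} {f.round(1)}")
    if g: break
else:
  while s<.118:
    s+=.002;g=goto(C,s,.22,.02,8);f=F(6);print("s%.3f"%s,g,f.round(1),flush=True)
    if g or f[1]<-5: break
st()
E
```

```text
s0.045 False [-0.9  1.3 -1.9] t10.03 p(mm) x-0.4 y33.5 z20.9 F x-1.9 y1.5 z-1.9 op0.202 gf20.0
s0.07 False [-0.7  1.6 -2.1] t11.10 p(mm) x-0.3 y58.5 z20.9 F x-0.6 y1.1 z-1.5 op0.200 gf20.0
s0.072 False [-0.  -0.8 -3.6]
s0.074 False [ 0.3 -0.5 -3.9]
s0.076 False [ 0.2 -0.2 -3.5]
s0.078 False [ 0.3 -0.1 -3.6]
s0.080 False [ 0.9  0.  -3.5]
s0.082 False [ 0.6 -0.1 -3.1]
s0.084 False [ 0.6 -0.1 -3.4]
s0.086 False [ 1.  -0.8 -3.3]
s0.088 False [ 0.9 -0.3 -3.8]
s0.090 False [ 1.1 -0.1 -3.3]
s0.092 False [ 2.  -2.9 -5.5]
s0.094 False [ 2.3 -5.5 -7. ]
 t14.70 p(mm) x-0.4 y82.2 z20.7 F x2.8 y-5.7 z-7.4 op0.202 gf20.0
```

Buffer contact at about s=0.091. Continue in small steps to about 8 N.

```bash
python3 - <<'E'
from h import *
C=np.load("C.npy");s=.094
while s<.099:
    s+=.0005;g=goto(C,s,.22,.01,8);f=F();print("s%.4f"%s,g,f.round(1),flush=True)
    if g or f[1]<-8.3: break
ctrl.sleep(.3);print(F().round(1));st()
cv2.imwrite("pics/p_side.png",cv2.resize(cams.capture("side")[130:230,250:350,::-1],(600,600),interpolation=2))
E
```

```text
s0.0945 False [ 3.1 -7.8 -8.3]
s0.0950 False [ 3.6 -8.7 -9.3]
[ 3.3 -8.7 -9.2]
 t15.75 p(mm) x-0.4 y83.0 z20.6 F x4.3 y-9.3 z-9.8 op0.203 gf20.0
```

View pics/p_side.png

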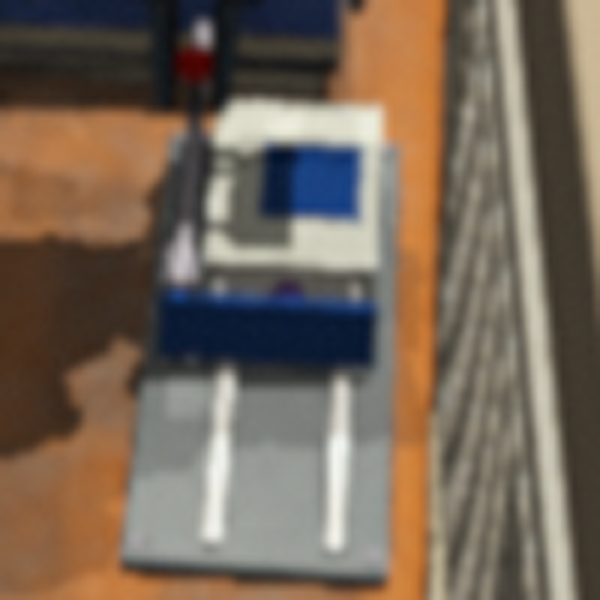

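The tray is in against the buffer, with about 8 N on it (4 mm past contact). Now lower along the arc, trimming to hold 8 N.

```bash
python3 - <<'E'
from h import *
C=np.load("C.npy");s=.095
for th in(.19,.16,.135,.12,.11,.10,.09,.08,.07,.055,.04,.02):
    g=goto(C,s,th,.015,6);f=F(8);print("th%.3f s%.4f"%(th,s),g,f.round(1),flush=True)
    if g or f[2]>-2.5: print("stop");break
    s+=float(np.clip((f[1]+8.3)*.0003,-.0005,.0005))
st();np.save("s.npy",s)
E
```

```text
th0.190 s0.0950 False [ 3.4 -9.1 -8.5]
th0.160 s0.0948 False [ 2.5 -7.5 -7.5]
th0.135 s0.0950 False [ 3.5 -9.5 -7.7]
th0.120 s0.0947 False [ 2.8 -7.4 -6.4]
th0.110 s0.0949 False [ 3.4 -8.7 -6.9]
th0.100 s0.0948 False [ 2.6 -8.1 -6.1]
th0.090 s0.0949 False [ 2.8 -8.5 -6.5]
th0.080 s0.0948 False [ 2.7 -8.1 -6. ]
th0.070 s0.0949 False [ 2.7 -8.6 -6.7]
th0.055 s0.0948 False [ 2.7 -8.1 -5.9]
th0.040 s0.0949 False [ 2.9 -8.8 -5.7]
th0.020 s0.0947 False [ 2.8 -7.8 -5.2]
 t19.98 p(mm) x-0.4 y93.5 z1.9 F x2.7 y-7.3 z-5.0 op0.201 gf20.0
```

The bar passed the tooth level with no contact. Now level it, ease back until the nose takes the buffer load, and release.

```bash
python3 - <<'E'
from h import *
C=np.load("C.npy");s=float(np.load("s.npy"))
g=goto(C,s,.002,.01,6);print(g,F().round(1));s0=s
while s>s0-.0032:
    s-=.0004;g=goto(C,s,.002,.01,6);f=F(8);print("s%.4f"%s,g,f.round(1),flush=True)
    if g or f[1]>-1.3: break
st();np.save("s.npy",s)
E
```

```text
False [ 2.2 -8.6 -2.9]
s0.0945 False [ 2.1 -7.1 -3.3]
s0.0941 False [ 1.8 -6.1 -3.1]
s0.0937 False [ 1.8 -5.5 -3. ]
s0.0933 False [ 1.3 -5.3 -2.8]
s0.0929 False [ 1.3 -5.2 -2.4]
s0.0925 False [ 1.5 -4.  -2.1]
s0.0921 False [ 1.8 -2.4 -1.5]
s0.0917 False [ 1.2 -1.8 -1. ]
s0.0913 False [ 1.2  3.  -0.5]
 t23.26 p(mm) x-0.3 y91.4 z0.2 F x0.4 y2.8 z-1.1 op0.201 gf20.0
```

The sign flip at s=0.0913 shows the nose is against the tooth. Release and retreat.

```bash
python3 - <<'E'
from h import *
C=np.load("C.npy");goto(C,.0916,.001,.01,6);st()
ctrl.set_gripper(.6);st("open")
p=ctrl.current_tcp_pos();ctrl.movel(p+.1*Z,vel=.08);ctrl.movel(p+.15*Z-.22*Y,vel=.15);st("away")
a=red("side",(270,118,300,160));b=red("top",(170,165,226,190));print(a,b)
if a and b:
    q,e=two(a[:2],b[:2]);d=q-B0;print(q,e,"dy %.4f dx %.4f"%(d@Y,d@X))
cv2.imwrite("pics/e.png",cv2.resize(cams.capture("side")[120:220,250:350,::-1],(600,600),interpolation=2))
E
```

```text
t23.51 p(mm) x-0.3 y91.5 z0.1 F x0.6 y-0.1 z2.5 op0.203 gf20.0
open t24.23 p(mm) x-0.4 y91.6 z0.0 F x0.1 y-0.8 z-0.5 op0.600 gf0.0
away t27.27 p(mm) x-0.5 y-127.9 z149.9 F x0.5 y0.4 z-0.6 op0.604 gf0.0
(np.float64(280.75206611570246), np.float64(144.58298898071627), np.int64(114)) (np.float64(183.32452431289641), np.float64(178.89323467230443), np.int64(26))
[0.45168302 0.12726399 0.09176487] 0.006621138802481878 dy 0.0920 dx -0.0017
```

View pics/e.png

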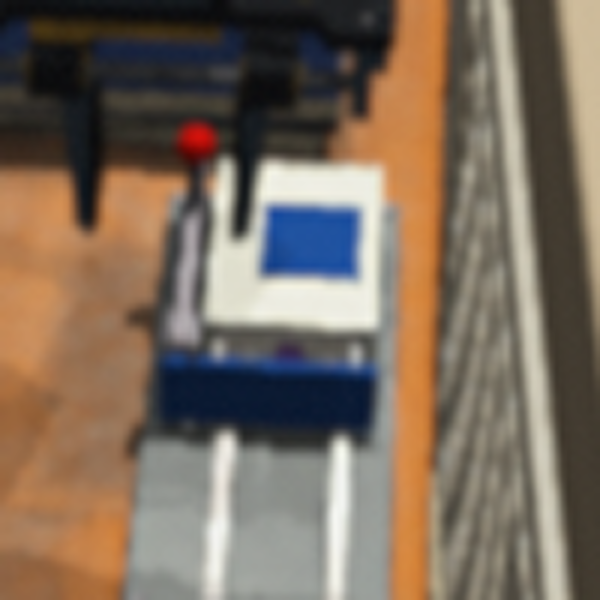

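Tray shut and ball at about (282.8,143.7) side. One numeric check of the ball height (level or on the tooth), then hand in.

```bash
python3 - <<'E'
from h import *
a=red("side",(276,137,290,151));b=red("top",(176,171,191,186));q,e=two(a[:2],b[:2]);d=q-B0
print(a,b,q,e,"dy %.4f"%(d@Y));
for z in(0,.009): print(z,proj("side",B0+.0914*Y+z*Z))
if abs(d[2])<.004 and e<.004 and abs(d@Y-.0914)<.004: print(ctrl.finish_job())
E
```

```text
(np.float64(282.3471005423446), np.float64(142.84647476011682), np.int64(45)) (np.float64(183.31256599788807), np.float64(178.87750791974656), np.int64(26)) [0.45350007 0.12735702 0.09710368] 0.0005281132054549887 dy 0.0922
0 (np.float64(282.37928124313066), np.float64(142.7317860967361))
0.009 (np.float64(282.4241393169215), np.float64(140.3272356320863))
the job is handed in; nothing more can be done
None
```

The tray is shut and latched with the bar level (ball at 97 mm against 98 mm expected) and the nose felt against the keeper tooth. The robot is clear, and I handed the job in at about 27 s with no verdict returned.

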